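# Reset the wax heater through its shuttered well

## Robot

A 6-joint arm with a two-finger parallel gripper is mounted at the origin on a cart in front of the work surface, level with it; the furniture and walls round the work are solid. World frame = base frame: x ahead of the robot, y to its left, z up, the work surface at z = 0. Lengths are in m, angles in rad, forces in N, time in s.
With the tool pointing down it reaches from about 0.35 to 0.775 m from the base axis. Payload 5.5 kg.
Tool frame: the origin (TCP) lies on the front face of the gripper's body, between the roots of the fingers; the fingertips stand 73 mm ahead of it and the grasp point (between the pads) lies 54 mm ahead of it; z points along the fingers, y is the line along which they close (so a half turn about z gives the same grasp; the last joint's range is limited). The gripper opens to 85 mm and grips with 20 to 120 N. Pads are 22 mm wide; open, the fingers measure 114 mm over their backs; the gripper's body (76 mm by 85 mm) begins 54 mm behind the grasp point. The pads swing forward as they close: fully open they stand 13 mm farther back than shut.
Start: joints at [-1.438, 0.313, 0.046, 1.304, 0, 1.431], TCP at [0.155, -0.554, 0.304] pointing down, gripper open.
Joint ranges: [-2.76, 2.76], [-0.86, 1.69], [-1.03, 1.26], [-2.2, 2.34], [-1.47, 1.5], [-3.14, 3.14]. Speed limits (rad/s): [2.57, 2.57, 3.14, 3.14, 3.14, 3.14].

## Interface

Orientations are given as [roll, pitch, yaw] about the fixed x, y, z axes, in that order (R = Rz(yaw) Ry(pitch) Rx(roll)).
In Python, from bench import env gives the robot as it stands.
- The arm moves only by the tool arm_command, never from a script. Its argument "targets" is one flat list of numbers, 7 for each row, row after row: the gripper command: -1 is shut, 1 is fully open, values between are in proportion, then the shift along the world's x, y, z in cm, then the turn, a rotation vector about the world's x, y, z in degrees. A call has 1 to 5 rows; each row shifts and turns the commanded pose from where the row before left it; what a row does not reach is not made up. A row lasts 1/10 s, in which the tool goes at most 50 mm and 8.59 degrees, less where a joint would pass 70% of its speed; a pose out of reach is approached as far as the arm can. A call is refused whole if a number of a shift passes 5 or a number of a turn 8.59, either way. A call with a gripper value outside its range is refused whole. The fingers move at their own pace and stop on an object; "newtons" is the grip in N (left out, the last holds). Time passes only in rows, so rows that do not move let the fingers close. It gives the time, the measured TCP pose, the force, the opening and the grip force at its end, in the units of the state.
- env.sense(): the state, without advancing time (a new reading comes with each control period).
- env.get_image(name): name is "side" or "top" or "wrist"; returns a dict with "pixels" (420x560x3 uint8, red, green, blue), "z_map" (420x560 float32, m along the optical axis (not along the pixel's ray), 0 where there is no reading), "K" (3x3 intrinsics, pixels), "rvec" (rotation vector, rad) and "tvec" (3), from world to camera coordinates, as OpenCV has them. Camera axes: x right, y down, z forward; pixel columns grow to the right and rows downward; lengths in m; the calibration is good to about 2 mm. The wrist camera is an equidistant fisheye: a pixel r from the principal point sees the ray r / f radians off the axis. A picture is of the moment at which its call begins.
- env.finish_job(): hands the job in; it is judged then, once.
The state is a dict: "t": time; "q": joint angles; "qvel": joint speeds; "joint_efforts": joint torques, N m; "tool_pos": TCP position; "tcp_rot": TCP orientation; "force": force on the tool from outside, world axes, zero at the start; "ft_torque": the same for the moment, N m; "opening": finger opening in m; "grip_force": force on a finger pad.
Only numpy, scipy, OpenCV 4.12 (cv2) and the standard library are available. Lean on these libraries where they do the work, as an engineer would, in place of code of your own. Each camera call takes 0.05 s, during which the arm holds its last target. There are 200 camera calls.

## Task

The wax heater has tripped: reset it at the control box that has a sliding shutter. With the fingertips, push the shutter by its ridge all the way open, reach into the well and press the sunken round key fully down for a moment, let it come up, and push the shutter fully shut again. Pinch and lift nothing, keep the box where it stands, and leave the other box and everything else alone.

Things in the scene. Friction and masses are not known exactly. Their poses are not given: they have to be found in the camera images.
- controller: Heater control box with the shutter: grey case, 120 mm (x) by 190 mm (y), its top face 62 mm above the bench; loose, 2.2 kg, on rubber feet. Origin: centre of its underside; z up; its y axis runs along its long side, the way the shutter opens.
- well_mouth (a point): Centre of the mouth of the round well, in the case's top face, 62 mm above the bench; axes as the box (+y is the way the shutter opens). The well is 50 mm across and 30 mm deep with upright walls. A shutter covers it at the start.
- reset_key_top (a point): Centre of the top of the round reset key, 24 mm across, on the well's axis. At rest its top lies 20 mm below the case's top face, 10 mm above the well's floor.
- reset_key (a joint): How far the reset key is pressed down, in m: 0 up, 0.006 fully down. It springs back; pressing takes about 2 N at first and 5.5 N at the bottom.
- shutter (a joint): How far the shutter has slid, in m: 0 fully shut over the well, 0.066 fully open; it slides along the box's +y to open, against about 1.5 N of friction, and stays where it is left. Stops at both ends.
- ridge_top (a point): Centre of the top of the ridge that stands across the middle of the shutter; moves with the shutter; axes as the box. The shutter is a flat steel plate 70 mm (x) by 72 mm (y), its upper face 3.5 mm above the case's top face, running between two low rails (7 mm high, their inner edges 66 mm apart). The ridge is 40 mm (x), 10 mm thick (y), and rises 18 mm above the plate. With the shutter shut the ridge stands over the well's centre.
- ridge_a: Half of the ridge, on the side to push on for opening (box -y side). Origin: middle of the half ridge's foot.
- ridge_b: Half of the ridge, on the side to push on for shutting (box +y side). Origin: middle of the half ridge's foot.
- neighbour: A second control box, same case and size, without a shutter: its well is square and open. To be left alone. Origin and axes as for the first box. Either box may stand at the left or the right.
- square_key (a joint): How far the second box's key is pressed, in m: 0 up, 0.006 down. To be left alone.
- pliers: Wick pliers with red sleeves, 172x54x12 mm, lying flat between the two boxes. Loose; to be left alone. Origin: centre of its underside.
- steel_cup: Open steel cup, 64 mm across, 71 mm tall, near the front edge. Loose; to be left alone. Origin: centre of its underside.
- thermometer: Probe thermometer lying flat near the front edge, 22x203x16 mm. Loose; to be left alone. Origin: centre of its underside.
- wick_tin: Closed tin box 77x124x48 mm, left of the boxes. Loose; to be left alone. Origin: centre of its underside.
- mould_a: Round silicone mould, 68 mm across, 88 mm tall, at the left, behind the tin. Loose; to be left alone. Origin: centre of its underside.
- mould_b: Round silicone mould, 68 mm across, 88 mm tall, at the back, in the middle. Loose; to be left alone. Origin: centre of its underside.
- mould_c: Round silicone mould, 67 mm across, 89 mm tall, at the back right. Loose; to be left alone. Origin: centre of its underside.
- mould_d: Round silicone mould, 70 mm across, 87 mm tall, at the right. Loose; to be left alone. Origin: centre of its underside.

How it is judged:
By the outcome, as a careful person would: the job done as asked, in the order asked, and still so for the second after the job is handed in, with the robot touching nothing.
It also fails if it takes over 51 s, if anything falls off the work surface, if the arm or the gripper's body presses on something with over 40 N, if the wrist force passes 120 N, or if a joint passes its speed limit or range.

## Working session

There is one attempt and no reset: what is moved stays moved. The work goes in short steps, Python scripts to look and compute and a tool call to move; the robot and the scene stay as the last step left them, time stands still between calls to the robot, and variables do not carry over. Pictures are saved under pics/ and viewed, at most 11 in all, crops included, and the job is handed in when it is done.

Besides the shell and the picture viewer there is one more tool, called in YAML: its name, and indented under it one key for each argument. arm_command: Moves the arm, as the interface text tells. Its arguments: {"type":"object","properties":{"targets":{"type":"array"},"newtons":{"type":"number"}},"required":["targets"]}

```bash
ls; mkdir -p pics; cat > h.py <<'E'
import numpy as np, cv2
from bench import env
def snap(n,f):
    im=env.get_image(n); np.savez('pics/'+f+'.npz',**im)
    cv2.imwrite('pics/'+f+'.png',im['pixels'][:,:,::-1]); return im
def world(im,u,v):
    K=im['K'];z=float(np.median(im['z_map'][int(v)-1:int(v)+2,int(u)-1:int(u)+2]))
    p=np.linalg.inv(K)@[u,v,1]*z
    R=cv2.Rodrigues(im['rvec'])[0]
    return R.T@(p-im['tvec'].ravel())
E
python3 - <<'E'
from h import *
snap('top','top0');print(env.sense())
E
```

```text
pics
{'t': 0.05, 'q': array([-1.43761415e+00,  3.14000940e-01,  4.50160915e-02,  1.30362290e+00,
        1.29361475e-05,  1.43119462e+00]), 'qvel': array([-6.51812096e-05, -8.46074346e-04,  1.63107443e-03,  2.08693682e-03,
        4.23682628e-05, -1.05810667e-03]), 'joint_efforts': array([ 2.80809167e-03, -4.82163227e+01,  2.99544758e+01,  1.34573987e-02,
       -4.77730555e-05, -1.79712032e-06]), 'tool_pos': array([ 0.15485546, -0.55336872,  0.30302364]), 'tcp_rot': array([-3.13980065e+00, -2.64867340e-04,  2.72783639e-01]), 'force': array([-0.48781475, -0.18645799,  0.17234938]), 'ft_torque': array([ 0.06269543, -0.02937122,  0.00540582]), 'grip_force': 0.0, 'opening': 0.08535740445636794}
```

View pics/top0.png

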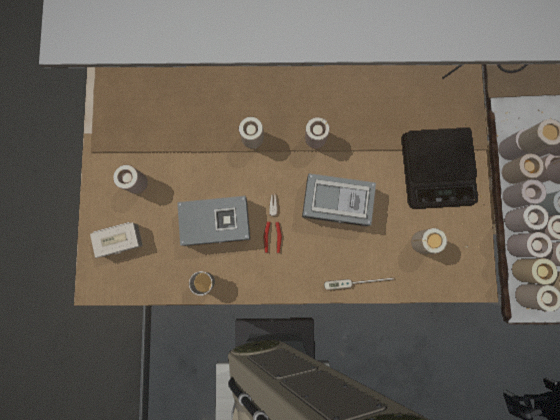

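The shutter box is at the right, about (340,200), with the ridge near (354,200). The square-well box is at (213,220) and the pliers lie between them. Next I'll enlarge the shutter box.

```bash
python3 - <<'E'
from h import *
im=dict(np.load('pics/top0.npz'))
c=im['pixels'][165:235,295:385,::-1]
cv2.imwrite('pics/c0.png',cv2.resize(c,None,fx=8,fy=8,interpolation=cv2.INTER_CUBIC))
for n,u,v in [('boxc',340,200),('ridge',354,200),('shelf',300,40),('shelfedge',300,62),('mould',317,127),('moulddR',434,240),('scale',440,165),('ledge',300,120),('ledge2',200,145),('plier',272,230),('corner',306,216)]: print(n,world(im,u,v).round(3))
s=snap('side','side0')
E
```

```text
boxc [ 0.599 -0.192  0.066]
ridge [ 0.596 -0.227  0.084]
shelf [ 0.95  -0.073  0.274]
shelfedge [ 0.896 -0.073  0.271]
mould [ 0.803 -0.13   0.085]
moulddR [ 0.486 -0.441  0.079]
scale [ 0.704 -0.487  0.038]
ledge [ 0.853 -0.088  0.005]
ledge2 [0.778 0.212 0.003]
plier [ 0.522 -0.002 -0.002]
corner [ 0.558 -0.099  0.038]
```

View pics/c0.png

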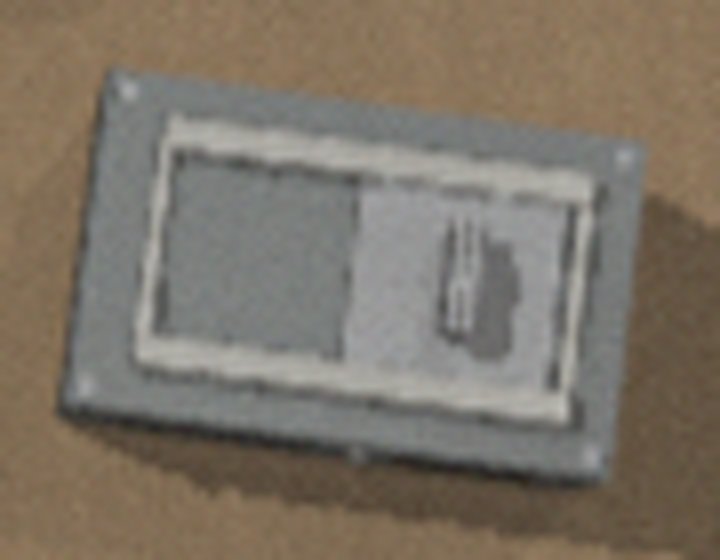

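View pics/side0.png

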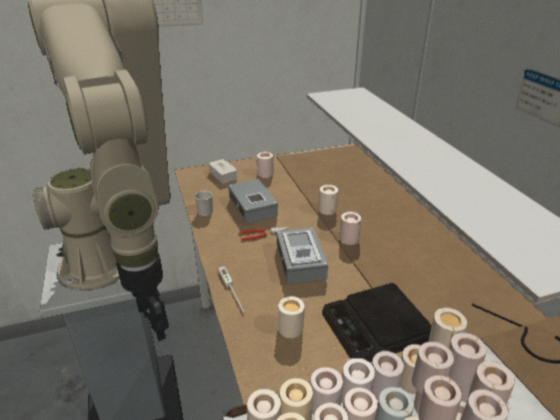

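The shutter is shut at the right end, with the ridge top at crop (462,275). It opens to the left (world +y). Case top corners in the crop are (110,72), (640,145), (605,480) and (65,405).

```bash
cat >> h.py <<'E'
def plane(im,u,v,z):
    R=cv2.Rodrigues(im['rvec'])[0]; c=-R.T@im['tvec'].ravel(); d=R.T@np.linalg.inv(im['K'])@[u,v,1]
    return c+d*(z-c[2])/d[2]
E
python3 - <<'E'
from h import *
im=dict(np.load('pics/top0.npz'))
f=lambda x,y,z:plane(im,295+x/8-.5,165+y/8-.5,z)
C=np.array([f(110,72,.062),f(640,145,.062),f(605,480,.062),f(65,405,.062)])
print(C.round(4),C.mean(0))
a=C[0]+C[3]-C[1]-C[2];print('len',np.linalg.norm(a)/2,np.linalg.norm(C[0]+C[1]-C[2]-C[3])/2,'ydir yaw',np.degrees(np.arctan2(a[1],a[0])))
print('ridge',f(468,215,.0835),f(458,330,.0835),f(462,274,.0835))
print('shutter',[f(x,y,.0655).round(4) for x,y in[(360,180),(345,358),(562,205),(552,390)]])
E
```

```text
[[ 0.6759 -0.1053  0.062 ]
 [ 0.6485 -0.2906  0.062 ]
 [ 0.5308 -0.2739  0.062 ]
 [ 0.5582 -0.0877  0.062 ]] [ 0.60335796 -0.18938867  0.062     ]
len 0.18775011609731648 0.11889728306348736 ydir yaw 81.61047959547967
ridge [ 0.62026115 -0.22519452  0.0835    ] [ 0.58054843 -0.22052745  0.0835    ] [ 0.5998424  -0.22249766  0.0835    ]
shutter [array([ 0.6361, -0.1915,  0.0655]), array([ 0.5735, -0.1846,  0.0655]), array([ 0.6267, -0.2617,  0.0655]), array([ 0.5619, -0.2559,  0.0655])]
```

arm_command:
  targets: [-1,2.9,2.1,0,0,0,-1.6,-1,2.9,2.1,0,0,0,-1.6,-1,2.9,2.1,0,0,0,-1.6,-1,2.9,2.1,0,0,0,-1.6,-1,2.9,2.1,0,0,0,-1.6]
  newtons: 20

```text
t: 0.6
tool_pos: [0.3008, -0.4476, 0.3035]
tcp_rot: [-3.141, 0.0, 0.132]
force: [-0.3, -1.2, -0.7]
opening: 0.0123
grip_force: 0.0
```

arm_command:
  targets: [-1,2.9,2.1,0,0,0,-1.6,-1,2.9,2.1,0,0,0,-1.6,-1,2.9,2.1,0,0,0,-1.6,-1,2.9,2.1,0,0,0,-1.6,-1,2.9,2.1,0,0,0,-1.6]

```text
t: 1.1
tool_pos: [0.4458, -0.3426, 0.3035]
tcp_rot: [-3.141, 0.001, -0.008]
force: [0.0, 0.6, 0.6]
opening: -0.0001
grip_force: 0.0
```

arm_command:
  targets: [-1,2.9,2.1,-1,0,0,-1.6,-1,2.9,2,-1,0,0,-1.6,-1,2.9,2,-2,0,0,-1.6,-1,2.9,2,-2,0,0,-1.6,-1,2.9,1,-2,0,0,-1.6]

```text
t: 1.6
tool_pos: [0.5908, -0.2508, 0.2228]
tcp_rot: [-3.141, 0.001, -0.146]
force: [-0.5, 0.0, 0.0]
opening: 0.0
grip_force: 0.0
```

```bash
python3 - <<'E'
from h import *
im=snap('wrist','w0');print(im['K'],im['rvec'].ravel(),im['tvec'].ravel())
E
```

```text
[[325.1922621    0.         284.4607486 ]
 [  0.         325.1922621  206.77864786]
 [  0.           0.           1.        ]] [-1.9119274   2.21131055  0.34065139] [-0.16400939  0.57811191  0.49038932]
```

View pics/w0.png

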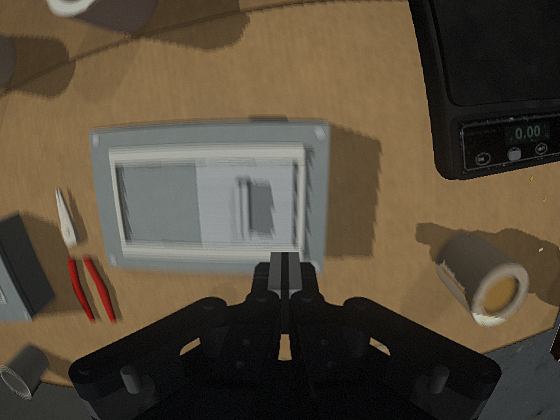

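Wrist view: ridge top is around (242,209), case corners (92,128), (328,123), closed fingertips end at about (285,253).

```bash
cat >> h.py <<'E'
def fray(im,u,v):
    K=im['K'];x=np.array([(u-K[0,2])/K[0,0],(v-K[1,2])/K[1,1]]);t=np.linalg.norm(x)
    R=cv2.Rodrigues(im['rvec'])[0]
    return -R.T@im['tvec'].ravel(), R.T@np.r_[x/t*np.sin(t),np.cos(t)]
def fplane(im,u,v,z):
    c,d=fray(im,u,v);return (c+d*(z-c[2])/d[2]).round(4)
def fdepth(im,u,v):
    c,d=fray(im,u,v);z=im['z_map'][int(v),int(u)];a=cv2.Rodrigues(im['rvec'])[0][2]
    return (c+d*z/(d@a)).round(4)
E
python3 - <<'E'
from h import *
im=dict(np.load('pics/w0.npz'))
c=im['pixels'][110:300,80:340,::-1]
cv2.imwrite('pics/c1.png',cv2.resize(c,None,fx=3,fy=3,interpolation=cv2.INTER_CUBIC))
for p in [(285,255),(275,256),(295,256),(275,280),(262,270),(310,270)]: print(p,fdepth(im,*p))
for p in [(242,180),(242,209),(246,209)]: print('r',p,fplane(im,*p,.0835),fdepth(im,*p))
E
```

```text
(285, 255) [ 0.6022 -0.2541  0.1583]
(275, 256) [ 0.6033 -0.2496  0.1603]
(295, 256) [ 0.6017 -0.2586  0.1596]
(275, 280) [ 0.6025 -0.2501  0.1807]
(262, 270) [ 0.6001 -0.2434  0.1662]
(310, 270) [ 0.597  -0.2646  0.1662]
r (242, 180) [ 0.6247 -0.2285  0.0835] [ 0.6213 -0.2257  0.067 ]
r (242, 209) [ 0.6047 -0.2248  0.0835] [ 0.6049 -0.2249  0.0841]
r (246, 209) [ 0.6043 -0.2275  0.0835] [ 0.6046 -0.2277  0.0846]
```

View pics/c1.png

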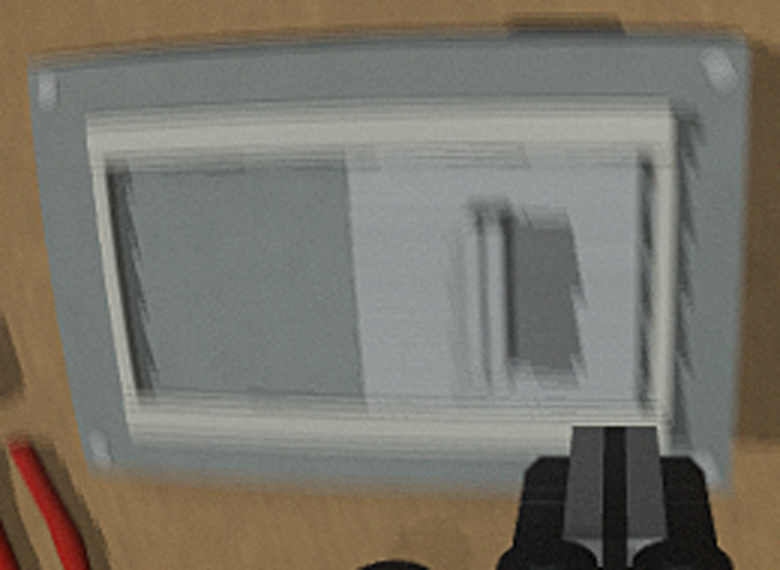

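arm_command:
  targets: [-1,0.5,0.4,0,0,0,0,-1,0,0,-2,0,0,0,-1,0,0,-2,0,0,0,-1,0,0,-2,0,0,0,-1,0,0,-1,0,0,0]

```text
t: 2.15
tool_pos: [0.5937, -0.2489, 0.1529]
tcp_rot: [-3.141, 0.002, -0.147]
force: [0.2, -0.5, 0.4]
opening: 0.0005
grip_force: 0.0
```

```bash
python3 - <<'E'
from h import *
im=snap('wrist','w1');s=env.sense();print(s['tool_pos'],s['force'])
for p in [(285,255),(275,256),(295,256)]: print(p,fdepth(im,*p))
cv2.imwrite('pics/c2.png',cv2.resize(im['pixels'][90:350,80:480,::-1],None,fx=2,fy=2))
E
```

```text
[ 0.5933743  -0.24869848  0.15172129] [-0.1715972  0.1563744 -0.8179001]
(285, 255) [ 0.6056 -0.2523  0.0893]
(275, 256) [ 0.6059 -0.2477  0.0897]
(295, 256) [ 0.6046 -0.2568  0.0899]
```

View pics/c2.png

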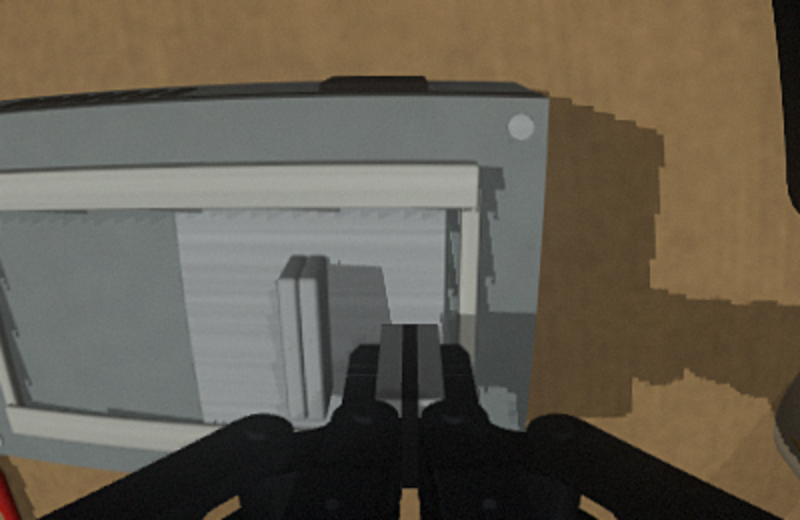

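The ridge top runs from (232,219) to (232,299) in full-image pixels. The fingers are shut about 1.5 cm to its -y side and still above the plate.

```bash
python3 - <<'E'
from h import *
im=dict(np.load('pics/w1.npz'));s=env.sense();print(s['tool_pos'],s['force'])
for p in [(227,226),(226,298),(240,222),(243,297),(232,221),(232,260)]: print('r',p,fplane(im,*p,.0835),fdepth(im,*p))
for v in range(248,258): print(v,fdepth(im,275,v),fdepth(im,285,v))
E
```

```text
[ 0.5933743  -0.24869848  0.15172129] [-0.1715972  0.1563744 -0.8179001]
r (227, 226) [ 0.6213 -0.2273  0.0835] [ 0.6202 -0.2264  0.0802]
r (226, 298) [ 0.5821 -0.218   0.0835] [ 0.5828 -0.2183  0.0846]
r (240, 222) [ 0.6224 -0.2337  0.0835] [ 0.6193 -0.2319  0.0743]
r (243, 297) [ 0.5817 -0.227   0.0835] [ 0.5711 -0.2229  0.0668]
r (232, 221) [ 0.6234 -0.2301  0.0835] [ 0.619  -0.2271  0.0703]
r (232, 260) [ 0.6036 -0.226   0.0835] [ 0.6034 -0.2259  0.0831]
248 [ 0.5994 -0.2461  0.0665] [ 0.5984 -0.2513  0.0659]
249 [ 0.5989 -0.246   0.0668] [ 0.5983 -0.2513  0.0671]
250 [ 0.5987 -0.246   0.0675] [ 0.5975 -0.2512  0.0665]
251 [ 0.598  -0.2459  0.0673] [ 0.5972 -0.2511  0.0672]
252 [ 0.6064 -0.2477  0.0866] [ 0.6052 -0.2523  0.0853]
253 [ 0.6062 -0.2477  0.0871] [ 0.6054 -0.2523  0.0869]
254 [ 0.606  -0.2477  0.0878] [ 0.6054 -0.2523  0.0879]
255 [ 0.6062 -0.2478  0.0892] [ 0.6056 -0.2523  0.0893]
256 [ 0.6059 -0.2477  0.0897] [ 0.6055 -0.2523  0.0904]
257 [ 0.6059 -0.2478  0.0908] [ 0.6055 -0.2523  0.0912]
```

arm_command:
  targets: [-1,0,0,-0.8,0,0,0,-1,0,0,0,0,0,0,-1,0.15,1,0,0,0,0,-1,0.15,1,0,0,0,0,-1,0,0,0,0,0,0]

```text
t: 2.7
tool_pos: [0.5985, -0.2273, 0.1467]
tcp_rot: [3.142, -0.001, -0.144]
force: [-0.1, 0.1, -0.2]
opening: 0.0001
grip_force: 0.0
```

arm_command:
  targets: [-1,0.15,1,0,0,0,0,-1,0.15,1,0,0,0,0,-1,0.15,1,0,0,0,0,-1,0.15,1,0,0,0,0,-1,0,0,0,0,0,0]

```text
t: 3.2
tool_pos: [0.6042, -0.1869, 0.1461]
tcp_rot: [-3.141, -0.0, -0.144]
force: [0.3, 0.2, 0.3]
opening: -0.0
grip_force: 0.0
```

```bash
python3 - <<'E'
from h import *
im=snap('wrist','w2');s=env.sense();print(s['tool_pos'],s['force'])
cv2.imwrite('pics/c3.png',cv2.resize(im['pixels'][90:390,140:540,::-1],None,fx=2,fy=2))
E
```

```text
[ 0.60388437 -0.18739346  0.14575408] [-0.1243044   0.02399562 -0.18343035]
```

View pics/c3.png

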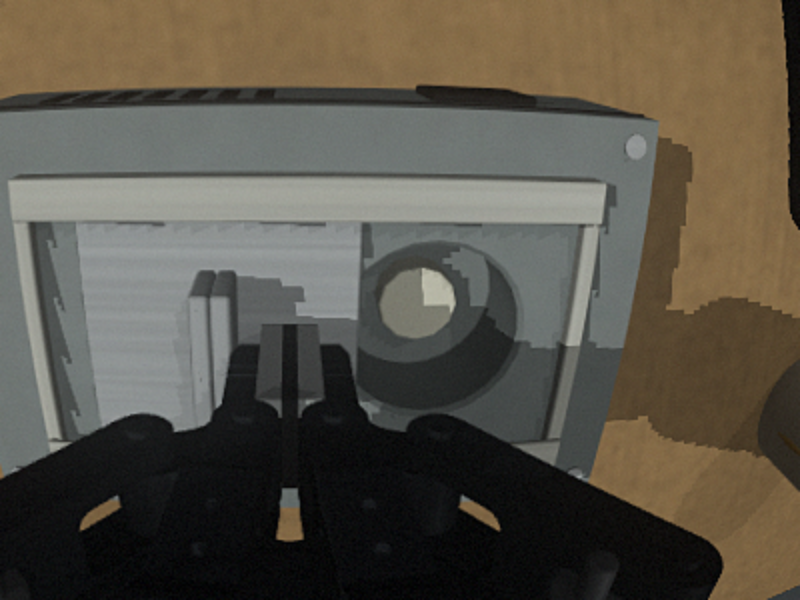

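The shutter is part open. Key disc centre is at full-image (348.5,241.5), the well mouth's right edge near (399,248), and the ridge at (246,228).

```bash
python3 - <<'E'
from h import *
im=dict(np.load('pics/w2.npz'))
print('key',fplane(im,348.5,241.5,.042),fdepth(im,348,241))
print('mouth R,top,bottom',fplane(im,399,251,.062),fplane(im,358,210,.062),fplane(im,352,294,.062))
print('ridge',fplane(im,246,240,.0835),'edge',fplane(im,320,220,.0655),'lrail inner',fplane(im,155,230,.069),'plate left',fplane(im,182,240,.0655))
E
```

```text
key [ 0.5997 -0.2261  0.042 ] [ 0.6008 -0.2256  0.0435]
mouth R,top,bottom [ 0.5986 -0.2511  0.062 ] [ 0.6257 -0.2293  0.062 ] [ 0.5757 -0.2231  0.062 ]
ridge [ 0.6264 -0.174   0.0835] edge [ 0.6245 -0.2091  0.0655] lrail inner [ 0.632  -0.1245  0.069 ] plate left [ 0.6234 -0.1366  0.0655]
```

arm_command:
  targets: [-1,0.1,0.7,0,0,0,0,-1,0.1,0.7,0,0,0,0,-1,0,0,0,0,0,0]

```text
t: 3.55
tool_pos: [0.6057, -0.1748, 0.1456]
tcp_rot: [3.14, 0.001, -0.146]
force: [-1.1, -3.6, -0.4]
opening: -0.0002
grip_force: 1.5
```

arm_command:
  targets: [-1,0,0.3,0,0,0,0,-1,0,0,0,0,0,0]

```text
t: 3.75
tool_pos: [0.6058, -0.1731, 0.1457]
tcp_rot: [3.139, 0.0, -0.147]
force: [-0.6, -7.5, -1.2]
opening: 0.0003
grip_force: 2.9
```

arm_command:
  targets: [-1,0,0.3,0,0,0,0,-1,0,0,0,0,0,0]

```text
t: 3.95
tool_pos: [0.6059, -0.1704, 0.1458]
tcp_rot: [3.138, -0.0, -0.148]
force: [-1.0, -7.5, -1.8]
opening: 0.0001
grip_force: 3.2
```

arm_command:
  targets: [-1,-0.1,-0.7,0,0,0,0,-1,0,0,2,0,0,0,-1,-0.3,-2,2,0,0,0,-1,0,0,0,0,0,0,-1,0,0,0,0,0,0]

```text
t: 4.45
tool_pos: [0.6019, -0.1958, 0.1859]
tcp_rot: [-3.141, -0.001, -0.147]
force: [0.2, -0.1, -0.5]
opening: 0.0002
grip_force: 0.0
```

```bash
python3 - <<'E'
from h import *
im=snap('wrist','w3');s=env.sense();print(s['tool_pos'],s['force'])
cv2.imwrite('pics/c4.png',cv2.resize(im['pixels'][90:390,80:480,::-1],None,fx=2,fy=2))
E
```

```text
[ 0.60152294 -0.19522264  0.18511912] [ 0.51833681 -0.807192   -0.8960396 ]
```

View pics/c4.png

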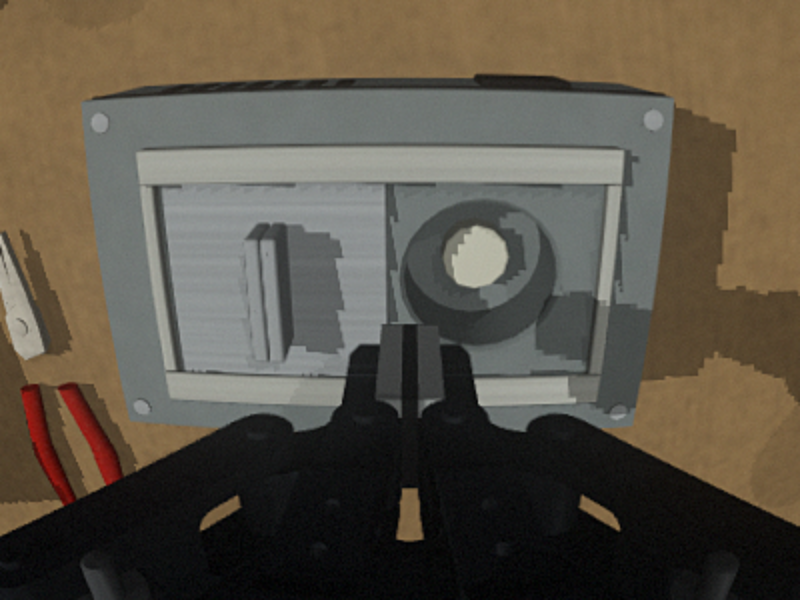

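Shutter looks fully open: the plate reaches the left end and the well is clear, with its mouth centred near (320,226) and the key at (318,218) in full-image pixels. I'll compare a case screw across the three views to check the box hasn't moved.

```bash
python3 - <<'E'
from h import *
w=[dict(np.load(f'pics/w{i}.npz')) for i in (1,2,3)]
for im,p in zip(w,[(340,153.5),(458,163.5),(406.5,150)]): print('screw',fplane(im,*p,.062))
im=w[2]
q=lambda x,y,z:fplane(im,80+x/2,90+y/2,z)
print('key',q(476,256,.042),'mouth L R T B',q(402,272,.062),q(556,272,.062),q(482,199,.062),q(474,346,.062))
print('edge',q(387,280,.0655),'ridge top ends',q(268,225,.0835),q(270,360,.0835))
print('screws',q(99,122,.062),q(142,407,.062),q(619,411,.062))
E
```

```text
screw [ 0.6439 -0.2861  0.062 ]
screw [ 0.6435 -0.2873  0.062 ]
screw [ 0.6442 -0.281   0.062 ]
key [ 0.6004 -0.2207  0.042 ] mouth L R T B [ 0.6058 -0.1954  0.062 ] [ 0.5983 -0.245   0.062 ] [ 0.6261 -0.2236  0.062 ] [ 0.5757 -0.2154  0.062 ]
edge [ 0.6051 -0.1905  0.0655] ridge top ends [ 0.6332 -0.1614  0.0835] [ 0.5908 -0.1523  0.0835]
screws [ 0.6705 -0.1052  0.062 ] [ 0.5651 -0.09    0.062 ] [ 0.5393 -0.266   0.062 ]
```

arm_command:
  targets: [-1,-0.2,-2.5,0,0,0,0,-1,0,0,-2,0,0,0,-1,0,0,-2,0,0,0,-1,0,0,0,0,0,0,-1,0,0,0,0,0,0]

```text
t: 5.0
tool_pos: [0.5992, -0.2197, 0.1448]
tcp_rot: [-3.14, 0.003, -0.145]
force: [0.1, -0.7, 0.8]
opening: -0.0004
grip_force: 0.0
```

```bash
python3 - <<'E'
from h import *
im=snap('wrist','w4');s=env.sense();print(s['tool_pos'],s['force'])
cv2.imwrite('pics/c5.png',cv2.resize(im['pixels'][130:330,160:420,::-1],None,fx=3,fy=3))
E
```

```text
[ 0.59988181 -0.22013915  0.1458318 ] [0.68311056 0.15454954 0.63977685]
```

View pics/c5.png

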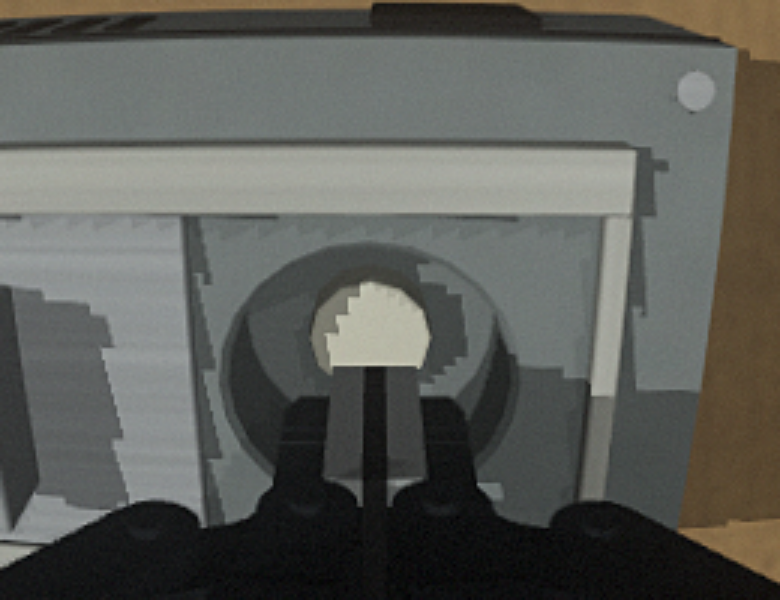

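The fingers are centred over the well: the finger gap is at crop (373,370) and the key centre at (371,340). Descending in steps.

arm_command:
  targets: [-1,0,0,-1.5,0,0,0,-1,0,0,-1,0,0,0,-1,0,0,0,0,0,0]

```text
t: 5.35
tool_pos: [0.5993, -0.2202, 0.1199]
tcp_rot: [-3.141, 0.002, -0.146]
force: [-0.4, 0.5, 0.4]
opening: 0.0002
grip_force: 0.0
```

arm_command:
  targets: [-1,0,0,-0.5,0,0,0,-1,0,0,-0.3,0,0,0,-1,0,0,0,0,0,0]

```text
t: 5.65
tool_pos: [0.6003, -0.2209, 0.1133]
tcp_rot: [3.141, -0.001, -0.146]
force: [-0.4, 0.1, 3.9]
opening: -0.0001
grip_force: 1.3
```

arm_command:
  targets: [-1,0,0,-0.3,0,0,0,-1,0,0,-0.1,0,0,0,-1,0,0,0,0,0,0]

```text
t: 5.95
tool_pos: [0.6003, -0.2209, 0.1094]
tcp_rot: [3.141, -0.001, -0.146]
force: [0.6, 0.6, 5.2]
opening: 0.0003
grip_force: 2.4
```

arm_command:
  targets: [-1,0,0,-0.1,0,0,0,-1,0,0,0,0,0,0,-1,0,0,0,0,0,0]

```text
t: 6.25
tool_pos: [0.6003, -0.2209, 0.1087]
tcp_rot: [3.141, -0.001, -0.146]
force: [0.4, 1.3, 6.3]
opening: 0.0003
grip_force: 3.0
```

arm_command:
  targets: [-1,0,0,-0.1,0,0,0,-1,0,0,0,0,0,0,-1,0,0,0,0,0,0]

```text
t: 6.55
tool_pos: [0.6003, -0.2209, 0.1086]
tcp_rot: [3.141, -0.002, -0.146]
force: [-1.6, 0.9, 11.5]
opening: -0.0001
grip_force: 5.6
```

arm_command:
  targets: [-1,0,0,-0.1,0,0,0,-1,0,0,0,0,0,0,-1,0,0,0,0,0,0]

```text
t: 6.85
tool_pos: [0.6003, -0.2209, 0.1085]
tcp_rot: [3.141, -0.002, -0.146]
force: [-4.3, 2.4, 16.3]
opening: -0.0001
grip_force: 8.1
```

arm_command:
  targets: [-1,0,0,2,0,0,0,-1,0,0,3,0,0,0,-1,0,0,3,0,0,0,-1,0.4,3,0,0,0,0,-1,0.4,3,0,0,0,0]

```text
t: 7.35
tool_pos: [0.6083, -0.1613, 0.1869]
tcp_rot: [3.141, -0.002, -0.148]
force: [0.7, -0.2, -0.5]
opening: 0.0004
grip_force: 0.0
```

arm_command:
  targets: [-1,0.5,3,0,0,0,0,-1,0,0,-2,0,0,0,-1,0,0,0,0,0,0]

```text
t: 7.65
tool_pos: [0.6113, -0.1293, 0.1632]
tcp_rot: [-3.141, 0.005, -0.144]
force: [-0.1, -0.5, -0.5]
opening: -0.0
grip_force: 0.0
```

```bash
python3 - <<'E'
from h import *
im=snap('wrist','w5');s=env.sense();print(s['tool_pos'],s['force'])
cv2.imwrite('pics/c6.png',cv2.resize(im['pixels'][90:390,140:540,::-1],None,fx=2,fy=2))
E
```

```text
[ 0.61166511 -0.13006589  0.16424672] [ 0.08995792 -0.79573944 -0.32365176]
```

View pics/c6.png

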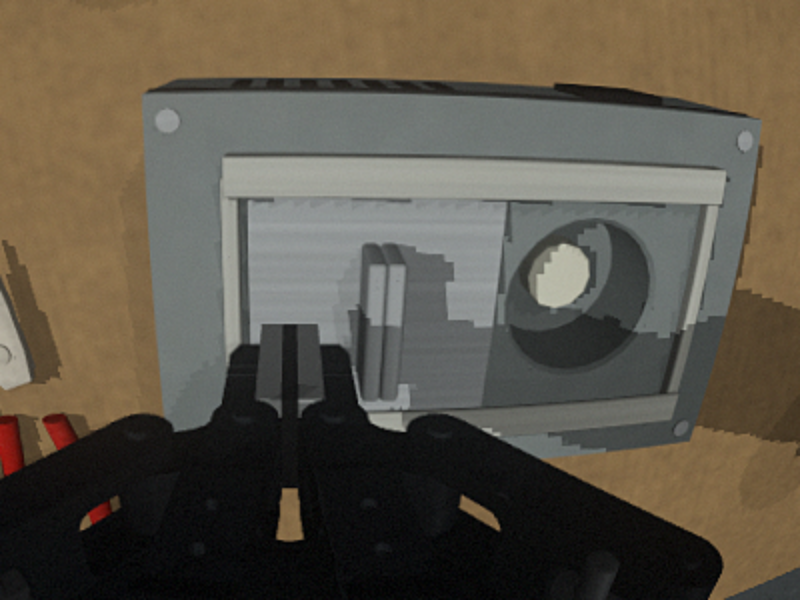

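The finger is on the ridge's +y side at crop (290,330), ridge at (383,320). Now lowering and shutting.

arm_command:
  targets: [-1,0,0,-1.8,0,0,0,-1,0,0,0,0,0,0,-1,-0.1,-0.8,0,0,0,0,-1,-0.1,-0.8,0,0,0,0,-1,-0.1,-0.8,0,0,0,0]

```text
t: 8.2
tool_pos: [0.6099, -0.1557, 0.1487]
tcp_rot: [-3.141, -0.0, -0.147]
force: [-1.7, 2.6, 0.2]
opening: -0.0004
grip_force: 1.0
```

arm_command:
  targets: [-1,-0.1,-0.8,0,0,0,0,-1,-0.1,-0.8,0,0,0,0,-1,-0.1,-0.8,0,0,0,0,-1,-0.1,-0.8,0,0,0,0,-1,-0.1,-0.8,0,0,0,0]

```text
t: 8.7
tool_pos: [0.6049, -0.1955, 0.1481]
tcp_rot: [3.141, -0.0, -0.146]
force: [-0.5, 2.8, 1.9]
opening: -0.0001
grip_force: 1.2
```

arm_command:
  targets: [-1,-0.1,-0.4,0,0,0,0,-1,0,-0.3,0,0,0,0,-1,0,0,0,0,0,0]

```text
t: 9.0
tool_pos: [0.604, -0.2021, 0.148]
tcp_rot: [3.141, -0.0, -0.146]
force: [-0.8, 0.8, 1.8]
opening: -0.0004
grip_force: 0.6
```

arm_command:
  targets: [-1,0,-0.2,0,0,0,0,-1,0,0,0,0,0,0]

```text
t: 9.2
tool_pos: [0.604, -0.2026, 0.1479]
tcp_rot: [-3.139, 0.0, -0.145]
force: [-0.2, 4.9, 2.8]
opening: -0.0004
grip_force: 3.0
```

arm_command:
  targets: [-1,0,-0.2,0,0,0,0,-1,0,0,0,0,0,0]

```text
t: 9.4
tool_pos: [0.6039, -0.2031, 0.1479]
tcp_rot: [-3.137, 0.001, -0.144]
force: [-0.1, 9.8, 3.8]
opening: -0.0001
grip_force: 5.4
```

arm_command:
  targets: [-1,0,-0.2,0,0,0,0,-1,0,0,0,0,0,0]

```text
t: 9.6
tool_pos: [0.6039, -0.2044, 0.1479]
tcp_rot: [-3.136, 0.001, -0.143]
force: [1.0, 11.9, 5.1]
opening: -0.0001
grip_force: 6.4
```

The shutter is at its stop. A few more gentle millimetres will ease the box back by about the amount it slipped when opening.

arm_command:
  targets: [-1,-0.05,-0.2,0,0,0,0,-1,0,0,0,0,0,0,-1,0,-0.2,0,0,0,0,-1,0,0,0,0,0,0]

```text
t: 10.0
tool_pos: [0.6036, -0.2083, 0.1479]
tcp_rot: [-3.136, 0.001, -0.143]
force: [1.1, 11.8, 4.5]
opening: -0.0001
grip_force: 6.4
```

arm_command:
  targets: [-1,0.1,0.8,0,0,0,0,-1,0.2,0.8,0,0,0,0,-1,0,0,2,0,0,0,-1,0,0,2,0,0,0,-1,0,0,0,0,0,0]

```text
t: 10.5
tool_pos: [0.6081, -0.1964, 0.1908]
tcp_rot: [3.139, -0.005, -0.146]
force: [0.5, 0.1, 0.3]
opening: 0.0002
grip_force: 0.0
```

```bash
python3 - <<'E'
from h import *
im=snap('wrist','w6');s=env.sense();print(s['t'],s['tool_pos'],s['force'])
cv2.imwrite('pics/c7.png',cv2.resize(im['pixels'][90:390,140:540,::-1],None,fx=2,fy=2))
E
```

```text
10.55 [ 0.60745168 -0.19619726  0.18921247] [ 0.93063219  0.58846948 -0.78779032]
```

View pics/c7.png

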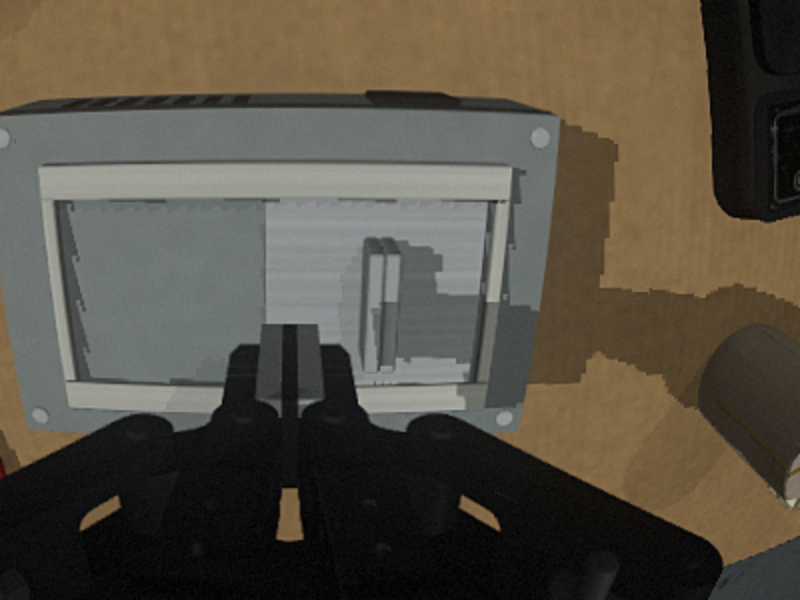

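The shutter is shut: the plate sits against the right end and the ridge is at crop (382,300). The hand is clear.

```bash
python3 - <<'E'
from h import *
im=dict(np.load('pics/w6.npz'));print('screw',fplane(im,410,158.5,.062),'was .644 -.2865')
q=lambda x,y,z:fplane(im,140+x/2,90+y/2,z)
print('plate edge',q(266,250,.0655),'rail inner',q(492,250,.069),q(68,250,.069))
print(env.finish_job())
E
```

```text
screw [ 0.6441 -0.2863  0.062 ] was .644 -.2865
plate edge [ 0.6201 -0.1925  0.0655] rail inner [ 0.6104 -0.2651  0.069 ] [ 0.6304 -0.1286  0.069 ]
the job is handed in; nothing more can be done
None
```

I opened the shutter fully, pressed the reset key to its stop and released it, pushed the shutter fully shut, and handed the job in at about 10.6 s; the box slipped about 5 mm when the shutter hit its open stop, so I eased it back to within about 1 mm of its start by pushing on the shut shutter.

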